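# Hang a floodlight on the burn-in rack by its latching hook

### The job

Hang the loose floodlight on the middle of the free half of the burn-in rack's bar: hold it upright by the black grip on its yellow hook and push the hook's mouth down over the bar, gently, until the sprung safety latch has given way and snapped shut under the bar. Prove the latch by pulling the lamp straight up against it with about one kilo for half a second, then lower it back onto the bar without a bump and let go, so that it hangs there by its hook with the latch shut. Never press or pull on the rack with more than about two and a half kilos, and leave the other things on the table where they are.

Things in the scene. Friction and masses are not known exactly. Their poses are not given: they have to be found in the camera images.
- floodlight: the loose LED floodlight, 0.3 to 0.6 kg: dark housing 44 x 90 x 80 mm (x, y, z), LED face to its -x, flat finned back at x = 22 mm; on it a yellow hook 14 mm thick in y (shank, crown, point), whole height 182 mm. Origin: centre of the underside, z up. Stands on the table. It may slip or tilt a little in the fingers
- hook_grip (a point): in the black rubber hand grip on the hook's crown (40 x 18 x 40 mm, z = 142 to 182 mm of the floodlight), at x = 24, y = 0, z = 165 mm of the floodlight, axes as the floodlight's. Take it from above across its 18 mm (y); keep fingertips above z = 140 mm of the floodlight, as the bar passes below
- hook_seat (a point): where the bar's axis lies when home under the crown: x = 30, y = 0, z = 130 mm of the floodlight, axes as the floodlight's. Top of the throat, which is 17 mm wide in x between the shank (x up to 21.5 mm) and the point (x = 38.5 to 47.5 mm) and open downward
- hook_lip (a point): lower end of the hook's point, flared outward to help the bar in: x = 50, y = 0, z = 92 mm of the floodlight, axes as the floodlight's. It must be carried over the bar, that is above it, before the hook comes down
- latch (a joint): sprung safety latch, hinged in the shank at x = 15.5, z = 100 mm, spanning the throat. 0 = shut; opens inward (up) only, to 1.18 rad. The bar meets it some 33 mm short of home and must push it with roughly 5 to 9 N; it snaps back to 0 under the bar 3 to 7 mm short of home. Latched, the bar has about 17 mm of play between crown and latch
- latch_blade: the red blade of the latch, 22 mm long, 6 mm wide; origin on its hinge, it turns with the latch
- burnin_rack: the rack, fixed: two uprights 350 mm apart in y, 204 mm high, a steel bar of 12 mm diameter between them and below it a 10 mm rubber rail (axis x = 1, z = 60 mm) for lamp backs to lean on. Origin on the table midway between the uprights, z up. A lamp hangs with its axes along the rack's, LED face to -x. A like lamp already hangs at y = 80 mm
- bar_mark (a point): nominal middle of the free half of the bar: x = 0, y = -80, z = 165 mm of the rack, axes as the rack's. The bar is clamped in slots of the uprights: its real height is anywhere up to 20 mm above or below this mark and is not measured, so feel for it. It stays put in use and is stiff
- multimeter: black multimeter 145 x 70 x 43 mm, bystander; origin under its centre
- tape_red: roll of red tape 62 x 60 x 21 mm, bystander; origin under its centre
- solder_spool: green solder spool 55 x 78 x 36 mm, bystander; origin under it

How it is judged:
By the outcome, as a careful person would: the job done as asked, in the order asked, and still so for the second after the job is handed in, with the robot touching nothing.
It also fails if it takes over 72 s, if anything falls off the work surface, if the arm or the gripper's body presses on something with over 40 N, if the wrist force passes 120 N, or if a joint passes its speed limit or range.

### The arm

A 7-joint arm with a two-finger parallel gripper is mounted at the origin on a cart in front of the work surface, level with it; the furniture and walls round the work are solid. World frame = base frame: x ahead of the robot, y to its left, z up, the work surface at z = 0. Lengths are in m, angles in rad, forces in N, time in s.
With the tool pointing down it reaches from about 0.425 to 0.875 m from the base axis. Payload 4.7 kg.
Tool frame: the origin (TCP) lies at the very end of the fingers, on their centre line; the grasp point (between the pads) lies 19 mm behind it (ctrl.grip_point_offset is the distance from the TCP to the grasp point, in m); z points along the fingers, y is the line along which they close (so a half turn about z gives the same grasp; the last joint's range is limited). The gripper opens to 85 mm and grips with 20 to 120 N. Pads are 22 mm wide; open, the fingers measure 114 mm over their backs; the gripper's body (76 mm by 85 mm) begins 54 mm behind the grasp point. The pads swing forward as they close: fully open they stand 13 mm farther back than shut.
Start: joints at [1.278, 0.321, -0.07, 1.45, 0.023, 1.371, -0.057], TCP at [0.196, -0.62, 0.231] pointing down, gripper open.
Joint ranges: [-2.86, 2.86], [-0.3, 2.09], [-1.38, 1.24], [0.06, 2.45], [-1.56, 4.7], [0.09, 2.05], [-2.69, 2.69]. Speed limits (rad/s): [2.57, 2.57, 3.14, 3.14, 3.14, 3.14, 3.14].

### API

Orientations are given as a unit quaternion [x, y, z, w].
In Python, from plant import state, optics, ctrl gives the robot as it stands. The module is installed in compiled form; this text tells all that it offers.
- The arm moves only by the tool drive_tool, never from a script. Its argument "commands" is a list that holds one entry, the list of rows, each a list of 7 numbers: the shift along the tool's x, y, z in cm, then the turn, a rotation vector about the tool's x, y, z in rad, then the opening, from -1 (shut) to 1 (fully open). A call has 1 to 5 rows; each row is the pose to reach, as a shift and turn from the pose commanded when the call began, along the tool's axes at that moment; what a row does not reach only later rows make up. A row lasts 1/10 s, in which the tool goes at most 50 mm and 8.59 degrees, less where a joint would pass 70% of its speed; a pose out of reach is approached as far as the arm can. A call with a gripper value outside its range is refused whole. The fingers move at their own pace and stop on an object; "squeeze" is the grip in N (left out, the last holds). Time passes only in rows, so rows that repeat a pose let the fingers close. It gives the time, the measured TCP pose, the force, the opening and the grip force at its end, in the units of the state.
- state(): the state, without advancing time (a new reading comes with each control period).
- optics.snapshot(name): name is "side" or "top" or "wrist"; returns the picture (480x640x3 uint8, blue, green, red); there is no depth.
- optics.calibration(name): a dict with "mtx" (3x3 intrinsics, pixels), "xyz" and "attitude" of the camera in the world. Camera axes: x right, y down, z forward; pixel columns grow to the right and rows downward; lengths in m; the calibration is good to about 2 mm. The wrist camera is an equidistant fisheye: a pixel r from the principal point sees the ray r / f radians off the axis. A picture is of the moment at which its call begins: read the wrist's pose just before it. calibration takes no time and is no camera call; for the wrist camera it gives the pose at the moment of the call.
- ctrl.hand_in(): hands the job in; it is judged then, once.
The state is a dict: "time_s": time; "joints": joint angles; "joint_vel": joint speeds; "effort": joint torques, N m; "tool_pos": TCP position; "eef_rot": TCP orientation; "ft_force": force on the tool from outside, world axes, zero at the start; "ft_torque": the same for the moment, N m; "finger_gap": finger opening in m; "gripper_force": force on a finger pad.
Only numpy, scipy, OpenCV 4.12 (cv2) and the standard library are available. Lean on these libraries where they do the work, as an engineer would, in place of code of your own. Each camera call takes 0.05 s, during which the arm holds its last target. There are 200 camera calls.

## Working session

There is one attempt and no reset: what is moved stays moved. The work goes in short steps, Python scripts to look and compute and a tool call to move; the robot and the scene stay as the last step left them, time stands still between calls to the robot, and variables do not carry over. Pictures are saved under pics/ and viewed, at most 12 in all, crops included, and the job is handed in when it is done.

Besides the shell and the picture viewer there is one more tool, called after "Emit:" as name(argument=value, ...) on one line, values as JSON. drive_tool: Moves the arm, as the interface text tells. Its arguments: {"type":"object","properties":{"commands":{"type":"array"},"squeeze":{"type":"number"}},"required":["commands"]}

```bash
mkdir -p pics; python3 - <<'E'
from plant import state, optics, ctrl
import cv2,numpy as np
s=state();print({k:np.round(v,3) for k,v in s.items()})
a=[]
for n in("side","top"):
    im=optics.snapshot(n);cv2.imwrite(f"pics/{n}0.png",im);c=optics.calibration(n)
    print(n,{k:np.round(v,4).tolist() for k,v in c.items()})
c=optics.calibration("wrist");print({k:np.round(v,4).tolist() for k,v in c.items()}, ctrl.grip_point_offset)
E
```

```text
{'time_s': np.float64(0.0), 'joints': array([ 1.278,  0.322, -0.07 ,  1.452,  0.023,  1.371, -0.057]), 'joint_vel': array([-0.   , -0.   ,  0.001, -0.   ,  0.001, -0.001,  0.   ]), 'effort': array([-0.0000e+00, -4.9358e+01, -3.8200e-01, -3.1434e+01,  1.3000e-02,
        1.1000e-02, -0.0000e+00]), 'tool_pos': array([ 0.196, -0.619,  0.23 ]), 'eef_rot': array([ 0.988,  0.153, -0.   , -0.001]), 'ft_force': array([ 0.651, -0.372,  0.54 ]), 'ft_torque': array([-0.017,  0.015, -0.004]), 'gripper_force': np.float64(0.0), 'finger_gap': np.float64(0.086)}
side {'mtx': [[494.9564, 0.0, 320.0065], [0.0, 494.9564, 232.9995], [0.0, 0.0, 1.0]], 'xyz': [0.6093, 0.6019, 0.796], 'attitude': [0.0382, 0.9041, -0.425, -0.0219]}
top {'mtx': [[444.4737, 0.0, 322.7876], [0.0, 444.4737, 235.9326], [0.0, 0.0, 1.0]], 'xyz': [0.3347, -0.1704, 1.1818], 'attitude': [-0.7033, 0.7038, -0.0697, 0.0725]}
{'mtx': [[371.6483, 0.0, 325.2788], [0.0, 371.6483, 245.8974], [0.0, 0.0, 1.0]], 'xyz': [0.2731, -0.5947, 0.3726], 'attitude': [0.7967, -0.5827, -0.096, 0.1288]} 0.0187
```

View pics/side0.png

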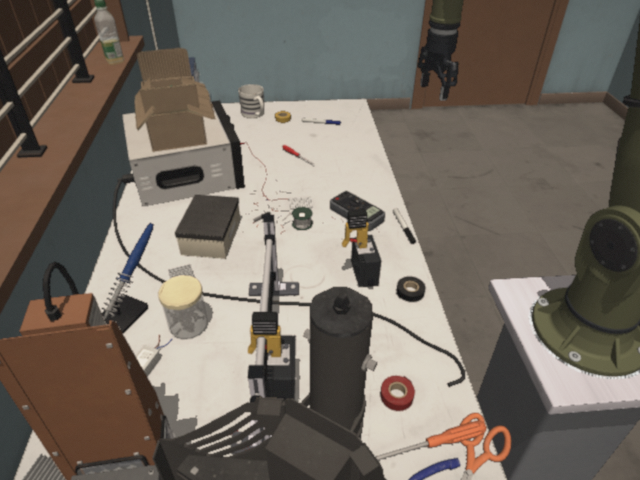

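View pics/top0.png

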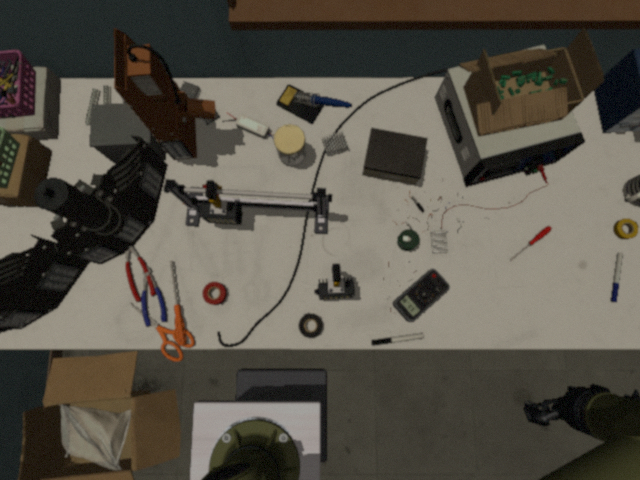

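The side view shows the loose lamp at about (362,255) with its yellow hook at (356,232). The rack bar runs from (268,220) to (258,395), with the second lamp near (265,345). In the top view the loose lamp is at (337,285), and the bar runs from (205,197) to (322,205) with its free half on the right. Next I'll crop closer.

```bash
cat > h.py <<'E'
import numpy as np,cv2
from scipy.spatial.transform import Rotation as R
from plant import state, optics, ctrl
def ray(n,uv,c=None):
    c=c or optics.calibration(n);K=c["mtx"];x=(uv[0]-K[0][2])/K[0][0];y=(uv[1]-K[1][2])/K[1][1]
    d=np.array([x,y,1.])
    if n=="wrist":
        r=np.hypot(x,y);d=np.array([x/r*np.sin(r),y/r*np.sin(r),np.cos(r)])
    return np.array(c["xyz"]),R.from_quat(c["attitude"]).apply(d)
def plane(n,uv,z,c=None):
    o,d=ray(n,uv,c);return o+d*(z-o[2])/d[2]
def two(r1,r2):
    (a,d),(b,e)=r1,r2;t=np.linalg.lstsq(np.c_[d,-e],b-a,rcond=None)[0]
    p,q=a+d*t[0],b+e*t[1];return (p+q)/2,np.linalg.norm(p-q)
E
python3 - <<'E'
import cv2,numpy as np
t=cv2.imread("pics/top0.png");s=cv2.imread("pics/side0.png")
f=lambda im,x,y,w,h,k:cv2.resize(im[y:y+h,x:x+w],None,fx=k,fy=k,interpolation=cv2.INTER_CUBIC)
A=np.zeros((600,800,3),np.uint8)
# top lamp 50x37 x8 ; top rack 200x75 x4
A[:300,:400]=f(t,312,255,50,37.5.__int__(),8)[:300,:400] if 0 else cv2.resize(t[260:305,312:372],(400,300),interpolation=cv2.INTER_CUBIC)
A[:300,400:]=cv2.resize(s[205:295,325:445],(400,300),interpolation=cv2.INTER_CUBIC)
A[300:,:]=cv2.resize(t[160:280,160:320+0],(800,600))[:300] if 0 else cv2.resize(t[172:238,160:336],(800,300),interpolation=cv2.INTER_CUBIC)
cv2.imwrite("pics/c1.png",A)
cv2.imwrite("pics/c2.png",cv2.resize(s[200:410,210:330+40],(457,600),interpolation=cv2.INTER_CUBIC))
E
```

```text
(no output)
```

View pics/c1.png

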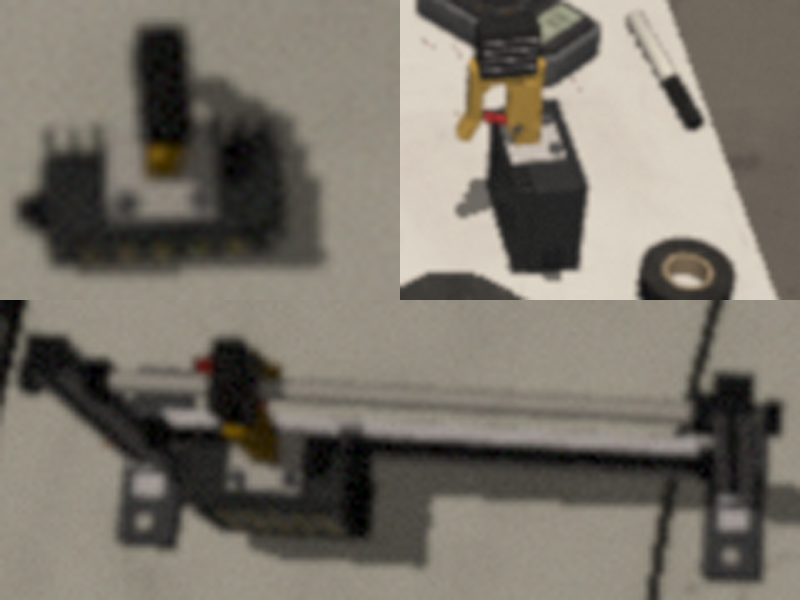

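View pics/c2.png

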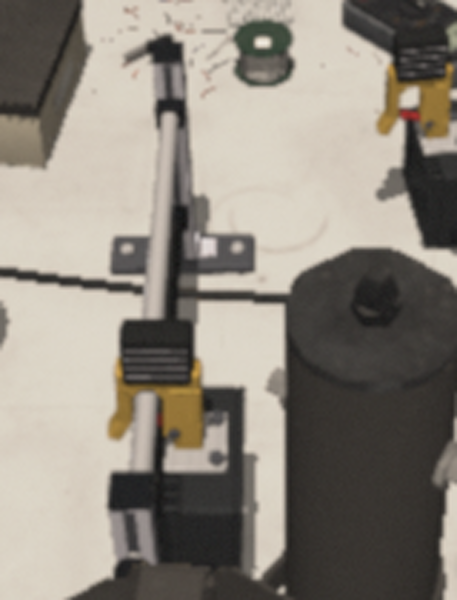

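The crops show these pixels, with top-crop values given after scaling back. The grip top is at about (336.5,272.7) and the bar is the upper of the two light lines. The lower line is the rail. In the side view the bar axis runs from (270,242) to (262,308). Now I'll measure with edge profiles.

```bash
python3 - <<'E'
from h import *
t=cv2.imread("pics/top0.png");s=cv2.imread("pics/side0.png")
g=cv2.cvtColor(t,6).astype(int);gs=cv2.cvtColor(s,6).astype(int)
for x in (240,260,280,300): print("top col",x,g[182:212,x])
for y in (245,265,285,300): print("side row",y,gs[y,248:285])
# grip: dark mask in top, side
hg=cv2.cvtColor(t,40)
sub=g[258:305,312:372]
print("row rows grip top", [ (r,g[r,328:346].tolist()) for r in (264,268,272,276,280)])
print("col 336",g[258:290,336])
# lamp front edge: yaw from face row
for x in (322,326,340,346,350): print("lampcol",x,g[290:304,x])
E
```

```text
top col 240 [145 145 145 142 143 141 139 135 126 126 129 124 105 119 137 145 147 140
 128  94  46  17   8   9   7  23   4  17  15   4]
top col 260 [142 143 141 138 139 142 142 139 137 128 124 133 124 106 110 131 141 151
 154 147 115  64  23  18  33  45  62  73  73  74]
top col 280 [145 147 145 148 145 145 145 146 145 141 130 124 131 127 111 108 129 142
 150 148 147 120  76  30  18  22  44  60  65  71]
top col 300 [144 146 144 146 145 145 146 146 146 144 141 133 125 131 126 111 104 126
 142 147 148 148 131  86  39  20  30  49  60  70]
side row 245 [208 208 207 207 206 208 206 207 206 205 204 203 204 203 202 202 184 148
 151 182 192 185 166 129 100  97 102 114 168 203 206 207 208 209 209 208
 210]
side row 265 [205 205 205 204 204 205 205 207 208 207 206 206 203 205 207 194 175 180
 189 189 179 152 107  60  64  96 118 130 123 161 205 208 206 205 207 210
 210]
side row 285 [191 142  90  88 107 135 150 140 114  89  85  86  88 100 137 171 188 191
 184 166 127  75  40  26  29  42  81 108 116 115 135 142 178 215 216 215
 211]
side row 300 [ 51  52  50  52  49  52  52  57  69  78  79  88 140
[... 342 characters left out ...]
 19, 22, 19, 35, 60, 77, 81, 82, 83, 83]), (276, [141, 141, 138, 128, 90, 44, 26, 24, 11, 19, 7, 21, 59, 99, 107, 89, 71, 73]), (280, [126, 132, 135, 128, 102, 59, 30, 7, 13, 12, 4, 22, 38, 56, 63, 50, 41, 45])]
col 336 [145 143 143 140 135  99  52  20  20  12  17  15  13  23  19  21  20  13
  11  21  14  27  13  32  64  68  51  44  67 108 133 131]
lampcol 322 [ 35  38  39  34  34  34  32  32  36  68 109 136 143 144]
lampcol 326 [ 39  34  38  37  32  35  35  40  42  61  84 119 141 148]
lampcol 340 [106 111  93  49  30  28  37  51  57  81 116 137 143 147]
lampcol 346 [ 29  31  35  40  30  36  46  53  69  82 120 139 146 146]
lampcol 350 [ 35  32  35  32  25  23  31  41  61  87 119 144 146 144]
```

```bash
python3 - <<'E'
from h import *
t=cv2.imread("pics/top0.png")
print(t[184:208,270].tolist())
def pl(n,a,b):
    o,d=ray(n,a);_,e=ray(n,b);m=np.cross(d,e);return m/np.linalg.norm(m),o
# side bar axis: edges midpoints
S=pl("side",(268.0,245),(262.6,300))
for nm,a,b in(("upper",(240,191.5),(300,194.8)),("white",(240,197.5),(300,201.5))):
    T=pl("top",a,b)
    for y in(0,-.05,-.1,-.15,-.2):
        A=np.array([S[0],T[0],[0,1,0]]);print(nm,y,np.round(np.linalg.solve(A,[S[0]@S[1],T[0]@T[1],y]),4))
for z in (.06,.165): print(z,[plane("top",p,z).round(4) for p in((240,191.5),(300,194.8),(240,197.5),(300,201.5),(240,202.5),(300,206))])
print("grip", [plane("top",p,.182).round(4) for p in((336.7,263.5),(336.0,273))])
print("lamp front bottom",[plane("top",p,.0).round(4) for p in((322,299.7),(350,299.3))])
print("hang grip", plane("top",(160+235/4.545,172+75/4.545),.2))
print("uprights top", [plane("top",(160+x/4.545,172+y/4.545),.204).round(4) for x,y in((50,60),(735,85))],
 "feet",[plane("top",(160+x/4.545,172+y/4.545),.0).round(4) for x,y in((143,220),(735,255))])
E
```

```text
[[129, 143, 149], [133, 145, 152], [132, 146, 153], [130, 143, 149], [130, 146, 148], [131, 145, 149], [129, 142, 149], [120, 132, 137], [115, 126, 130], [115, 123, 132], [116, 126, 133], [104, 114, 120], [92, 103, 106], [108, 119, 124], [123, 136, 140], [126, 138, 142], [135, 141, 149], [144, 148, 157], [140, 145, 152], [106, 111, 115], [48, 52, 55], [21, 21, 21], [25, 25, 26], [41, 44, 44]]
upper 0 [0.6527 0.     0.1523]
upper -0.05 [ 0.6486 -0.05    0.1561]
upper -0.1 [ 0.6445 -0.1     0.16  ]
upper -0.15 [ 0.6405 -0.15    0.1638]
upper -0.2 [ 0.6364 -0.2     0.1677]
white 0 [0.6667 0.     0.0482]
white -0.05 [ 0.6631 -0.05    0.0485]
white -0.1 [ 0.6595 -0.1     0.0488]
white -0.15 [ 0.6559 -0.15    0.0491]
white -0.2 [ 0.6522 -0.2     0.0494]
0.06 [array([0.6834, 0.0518, 0.06  ]), array([ 0.6741, -0.1063,  0.06  ]), array([0.6669, 0.0512, 0.06  ]), array([ 0.6558, -0.1064,  0.06  ]), array([0.6533, 0.0507, 0.06  ]), array([ 0.6436, -0.1066,  0.06  ])]
0.165 [array([0.6507, 0.031 , 0.165 ]), array([ 0.6423, -0.1123,  0.165 ]), array([0.6358, 0.0304, 0.165 ]), array([ 0.6258, -0.1124,  0.165 ]), array([0.6235, 0.03  , 0.165 ]), array([ 0.6147, -0.1125,  0.165 ])]
grip [array([ 0.475 , -0.1981,  0.182 ]), array([ 0.4534, -0.1963,  0.182 ])]
lamp front bottom [array([ 0.4044, -0.1637,  0.    ]), array([ 0.4054, -0.2375,  0.    ])]
hang grip [0.647144   0.08963187 0.2       ]
uprights top [array([0.6539, 0.1828, 0.204 ]), array([ 0.6402, -0.1642,  0.204 ])] feet [array([ 0.6198,  0.1935, -0.    ]), array([ 0.5978, -0.1629,  0.    ])]
```

Emit:
drive_tool(commands=[[[3.7,-3.2,-0.4,0,0,0.06,1],[7.4,-6.4,-0.8,0,0,0.12,1],[11.1,-9.7,-1.2,0,0,0.18,1],[14.8,-12.9,-1.6,0,0,0.24,1],[18.6,-16.2,-2.0,0,0,0.29,1]]], squeeze=40)

```text
time_s: 0.6
tool_pos: [0.3249, -0.4076, 0.251]
eef_rot: [1.0, 0.007, -0.0, -0.0]
ft_force: [0.1, 0.4, 0.4]
finger_gap: 0.0852
gripper_force: 0.0
```

```bash
python3 - <<'E'
from h import *
s=state();print(s["time_s"],s["tool_pos"].round(4) if hasattr(s["tool_pos"],"round") else s["tool_pos"],R.from_quat(s["eef_rot"]).as_matrix().round(4).tolist(),np.round(s["ft_force"],2))
M=R.from_quat(s["eef_rot"]).as_matrix()
print("to grip",M.T@(np.array([.453,-.197,.25])-s["tool_pos"])*100)
print("cylinder",two(ray("top",(55,190)),ray("side",(342,300))))
E
```

```text
0.6 [ 0.3249 -0.4076  0.251 ] [[0.9999, 0.0142, -0.0004], [0.0142, -0.9999, 0.0001], [-0.0004, -0.0001, -1.0]] [0.1  0.41 0.38]
to grip [ 13.1044053  -20.87199289   0.10209597]
cylinder (array([0.5612348 , 0.29021687, 0.45553807]), np.float64(0.004693711680002209))
```

Emit:
drive_tool(commands=[[[2.6,-4.2,0,0,0,0,1],[5.2,-8.4,0,0,0,0,1],[7.8,-12.6,0,0,0,0,1],[10.5,-16.8,0,0,0,0,1],[13.1,-20.9,0,0,0,0,1]]])

```text
time_s: 1.1
tool_pos: [0.4524, -0.1963, 0.2511]
eef_rot: [1.0, 0.008, -0.0, 0.0]
ft_force: [1.4, -0.8, -0.6]
finger_gap: 0.0851
gripper_force: 0.0
```

Emit:
drive_tool(commands=[[[0,0,0,0,0,0,1]]])

```text
time_s: 1.2
tool_pos: [0.4553, -0.1904, 0.2514]
eef_rot: [1.0, 0.015, 0.001, -0.001]
ft_force: [0.1, -0.5, 0.2]
finger_gap: 0.0855
gripper_force: 0.0
```

```bash
python3 - <<'E'
from h import *
s=state();c=optics.calibration("wrist");im=optics.snapshot("wrist");cv2.imwrite("pics/w1.png",im)
cv2.imwrite("pics/s1.png",optics.snapshot("side"))
import pickle;pickle.dump((s,c),open("w1.pkl","wb"))
print(s["time_s"],s["tool_pos"],c)
E
```

```text
1.2 [ 0.45527769 -0.19043736  0.25137048] {'mtx': array([[371.64829954,   0.        , 325.27878816],
       [  0.        , 371.64829954, 245.8973879 ],
       [  0.        ,   0.        ,   1.        ]]), 'xyz': array([ 0.53571607, -0.18833995,  0.39384593]), 'attitude': array([ 0.70849793, -0.68737706, -0.11256261,  0.11345978])}
```

View pics/w1.png

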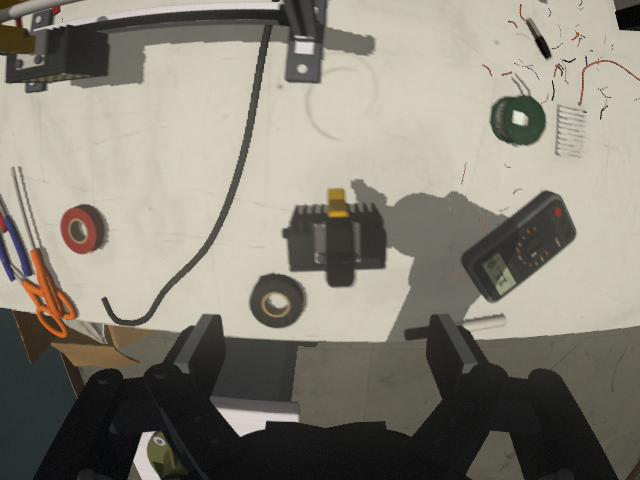

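The wrist view shows the loose lamp centred near (337,240). Its grip is the black block at columns 327–356 and rows 215–287, with the yellow point at (337,200). The hook points toward +x, and the rack is at the top left.

```bash
python3 - <<'E'
from h import *
import pickle
s,c=pickle.load(open("w1.pkl","rb"));im=cv2.imread("pics/w1.png");g=cv2.cvtColor(im,6).astype(int)
for r in(274,278,282,285):print(r,g[r,318:366])
print("col341",g[205:295,341]);print("col333 ",g[205:295,333])
for x in (300,320,370,380):print("front",x,g[258:280,x])
hs=cv2.cvtColor(im,40);y=cv2.inRange(hs,(15,120,80),(32,255,255))[180:230,300:380];p=np.argwhere(y);print("yellow",p.min(0)+[180,300],p.max(0)+[180,300])
for r in(192,198,205,212):print(r,np.where(y[r-180])[0][[0,-1]]+300)
E
```

```text
274 [200 200 200 200 201 193 174 149 118  71  54  55  55  55  52  55  55  54
  55  54  53  54  55  56  54  54  54  54  55  55  53  55  54  54  53  77
 108 137 164 185 199 199 198 197 197 198 195 195]
278 [200 200 201 200 201 195 178 154 125  84  60  56  56  55  56  54  55  56
  55  55  55  57  55  56  56  56  55  55  53  56  57  54  55  56  54  80
 112 139 163 184 197 198 198 197 197 195 195 196]
282 [201 201 201 202 202 203 202 192 154 130  84  61  55  56  55  56  56  56
  57  57  54  53  56  58  54  55  57  57  57  57  56  56  58  59  92 121
 145 165 186 198 197 197 196 197 196 197 196 195]
285 [201 202 200 202 202 201 201 200 198 181 155 119  79  58  57  58  55  56
  58  58  59  55  56  57  59  59  57  56  57  66  70  82 105 118 139 155
 169 184 195 198 197 197 196 198 196 197 195 196]
col341 [ 82  83  82  84  86  95 121 140 148 154 142 113  74  52  52  54  53  52
  52  52  48  52  53  52  55  55  54  54  56  54  54  54  56  57  55  55
  55  54  55  53  56  56  52  56  55  56  55  49  49  50  51  50  49  50
  52  50  54  54  54  52  50  52  50  55  52  51  55  53  55  56  55  56
 
[... 233 characters left out ...]
57  56  59  55  57  58  56  56  56  53  52  51  51  51  49  48  52
  52  50  52  53  52  53  53  52  52  52  52  54  55  55  53  55  55  54
  54  54  57  56  55  56  55  56  58  84 141 185 199 201 199 201 200 201]
front 300 [ 71  69  69  69  68  68  69  70  67  67  71  69  80 130 180 199 199 197
 198 196 197 197]
front 320 [ 88  88  85  89  91  83  63  62  64  67  67  67 108 160 195 201 200 199
 200 200 201 201]
front 370 [ 60  65  63  63  63  62  60  64  68  66  81 141 182 197 196 195 195 194
 195 195 196 196]
front 380 [ 54  54  51  56  58  59  60  63  64  68  96 154 185 195 195 193 195 194
 194 193 191 193]
yellow [189 327] [217 348]
192 [329 343]
198 [329 343]
205 [330 344]
212 [328 347]
```

```bash
python3 - <<'E'
from h import *
import pickle
s,c=pickle.load(open("w1.pkl","rb"))
P=lambda u,v,z:plane("wrist",(u,v),z,c).round(4)
print("grip front x=4",P(340.7,286.3,.182)," row276",P(340.6,276,.182))
print("edges",P(326,276,.182),P(355,276,.182))
print("lip x~50",P(336,189.5,.092), "mid",P(336.3,198,.1))
print("front edge",P(300,270.8,.0),P(320,270.4,0),P(370,268.8,0),P(380,268.6,0), "z80",P(300,270.8,.08),P(380,268.6,.08))
print("back z80",P(337,210,.13))
print("tool",s["tool_pos"],R.from_quat(s["eef_rot"]).as_matrix().round(4).tolist())
n=state();print("now",n["time_s"],n["tool_pos"],R.from_quat(n["eef_rot"]).as_matrix().round(4).tolist())
E
```

```text
grip front x=4 [ 0.4389 -0.2001  0.182 ]  row276 [ 0.4459 -0.1997  0.182 ]
edges [ 0.4457 -0.1907  0.182 ] [ 0.4462 -0.2087  0.182 ]
lip x~50 [ 0.4844 -0.1976  0.092 ] mid [ 0.4788 -0.1979  0.1   ]
front edge [ 0.3738 -0.1628  0.    ] [ 0.3751 -0.1857  0.    ] [ 0.3787 -0.2429  0.    ] [ 0.3792 -0.2545  0.    ] z80 [ 0.4067 -0.168   0.08  ] [ 0.411  -0.2411  0.08  ]
back z80 [ 0.4758 -0.1977  0.13  ]
tool [ 0.45527769 -0.19043736  0.25137048] [[0.9996, 0.0292, 0.0017], [0.0292, -0.9996, 0.0027], [0.0018, -0.0026, -1.0]]
now 1.3 [ 0.45209314 -0.1972316   0.25098397] [[0.9998, 0.0201, -0.0008], [0.0201, -0.9998, -0.0003], [-0.0008, 0.0003, -1.0]]
```

Emit:
drive_tool(commands=[[[0.4,0.14,2.5,0,0,-0.03,1],[0.4,0.14,5.5,0,0,-0.03,1],[0.4,0.14,8.0,0,0,-0.03,1],[0.4,0.14,10.0,0,0,-0.03,1],[0.4,0.14,10.4,0,0,-0.03,1]]])

```text
time_s: 1.8
tool_pos: [0.4531, -0.2008, 0.1444]
eef_rot: [1.0, 0.022, -0.003, -0.001]
ft_force: [-1.4, 0.3, 0.2]
finger_gap: 0.0855
gripper_force: 0.0
```

Emit:
drive_tool(commands=[[[0,0,0,0,0,0,0.2],[0,0,0,0,0,0,-0.2],[0,0,0,0,0,0,-1],[0,0,0,0,0,0,-1],[0,0,0,0,0,0,-1]]], squeeze=80)

```text
time_s: 2.3
tool_pos: [0.4564, -0.1995, 0.148]
eef_rot: [1.0, 0.023, 0.001, 0.0]
ft_force: [0.1, 0.8, 3.0]
finger_gap: 0.0169
gripper_force: 78.3
```

Emit:
drive_tool(commands=[[[0,0,0,0,0,0,-1],[0,0,0,0,0,0,-1],[0,0,0,0,0,0,-1]]])

```text
time_s: 2.6
tool_pos: [0.4565, -0.1995, 0.148]
eef_rot: [1.0, 0.024, 0.001, 0.0]
ft_force: [0.6, 2.0, 5.6]
finger_gap: 0.0168
gripper_force: 78.4
```

Emit:
drive_tool(commands=[[[0,0,-1.0,0,0,0,-1],[0,0,-3.5,0,0,0,-1],[0,0,-7,0,0,0,-1],[0,0,-10.5,0,0,0,-1],[0,0,-12.5,0,0,0,-1]]])

```text
time_s: 3.1
tool_pos: [0.4562, -0.2001, 0.2746]
eef_rot: [1.0, 0.023, 0.001, 0.001]
ft_force: [1.4, 0.7, -4.0]
finger_gap: 0.017
gripper_force: 78.4
```

Emit:
drive_tool(commands=[[[0,0,0,0,0,0,-1],[0,0,0,0,0,0,-1],[0,0,0,0,0,0,-1]]])

```text
time_s: 3.4
tool_pos: [0.4547, -0.1994, 0.2701]
eef_rot: [1.0, 0.023, -0.002, -0.001]
ft_force: [-0.5, -0.2, -2.8]
finger_gap: 0.0167
gripper_force: 78.4
```

```bash
python3 - <<'E'
from h import *
import pickle
s=state();c=optics.calibration("wrist");w=optics.snapshot("wrist");sd=optics.snapshot("side")
pickle.dump((s,c),open("w2.pkl","wb"));cv2.imwrite("pics/w2.png",w);cv2.imwrite("pics/s2.png",sd)
print(s["time_s"],s["tool_pos"],np.round(s["ft_force"],2),np.round(s["ft_torque"],3),R.from_quat(s["eef_rot"]).as_matrix().round(4).tolist())
A=np.zeros((560,800,3),np.uint8);A[:300,:400]=cv2.resize(w[150:330,200:440],(400,300));A[:300,400:]=cv2.resize(sd[120:300,280:520],(400,300))
A[300:,:]=cv2.resize(w[0:130,0:400],(800,260));cv2.imwrite("pics/c3.png",A)
E
```

```text
3.4 [ 0.45467396 -0.19937468  0.27005883] [-0.46 -0.17 -2.82] [-0.032 -0.04   0.026] [[0.9989, 0.0466, -0.0035], [0.0466, -0.9989, 0.0016], [-0.0034, -0.0018, -1.0]]
```

View pics/c3.png

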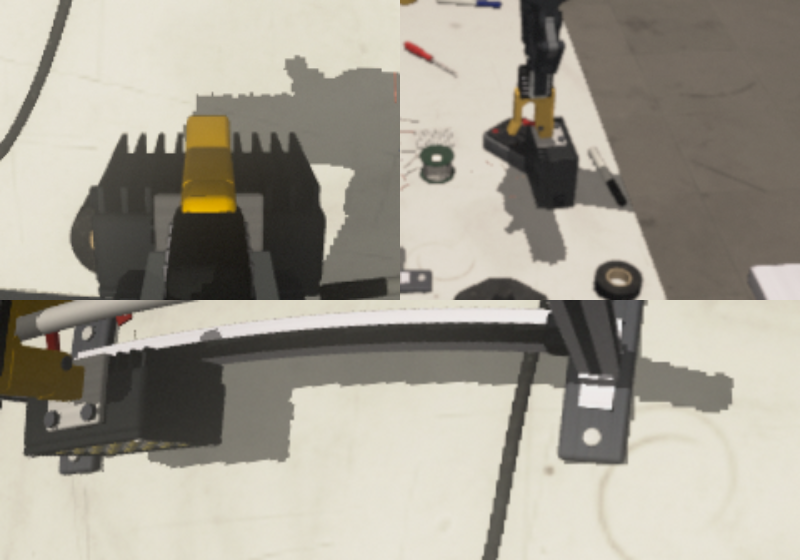

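The lamp is held upright. The lip shows at wrist pixel (325,220), and the free half of the bar is to the left of the right-hand upright. Next I'll carry the lamp to about 10 mm short of the bar, with the lip above it.

Emit:
drive_tool(commands=[[[2.0,-1.3,0,0,0,0.02,-1],[5.0,-3.4,0,0,0,0.04,-1],[8.5,-5.7,0,0,0,0.06,-1],[12.0,-8.0,0,0,0,0.08,-1],[15.0,-10.0,0,0,0,0.1,-1]]])

```text
time_s: 4.0
tool_pos: [0.6021, -0.0912, 0.2709]
eef_rot: [1.0, -0.027, -0.001, -0.0]
ft_force: [0.5, 0.1, -3.1]
finger_gap: 0.0171
gripper_force: 78.4
```

Emit:
drive_tool(commands=[[[1.4,-1.0,0,0,0,0,-1],[2.4,-1.7,0,0,0,0,-1],[2.9,-2.3,0,0,0,0,-1],[2.9,-2.3,0,0,0,0,-1],[2.9,-2.3,0,0,0,0,-1]]])

```text
time_s: 4.5
tool_pos: [0.6306, -0.0723, 0.2721]
eef_rot: [1.0, -0.027, -0.0, 0.0]
ft_force: [-0.0, -0.2, -2.9]
finger_gap: 0.017
gripper_force: 78.5
```

Emit:
drive_tool(commands=[[[0,0,0,0,0,0,-1],[0,0,0,0,0,0,-1],[0,0,0,0,0,0,-1]]])

```text
time_s: 4.8
tool_pos: [0.631, -0.0719, 0.2725]
eef_rot: [1.0, -0.027, 0.0, 0.0]
ft_force: [1.0, 0.5, -3.4]
finger_gap: 0.0173
gripper_force: 78.5
```

```bash
python3 - <<'E'
from h import *
import pickle
s=state();c=optics.calibration("wrist");w=optics.snapshot("wrist");sd=optics.snapshot("side")
pickle.dump((s,c),open("w3.pkl","wb"));cv2.imwrite("pics/w3.png",w);cv2.imwrite("pics/s3.png",sd)
print(s["time_s"],s["tool_pos"],np.round(s["ft_force"],2),np.round(s["ft_torque"],3),R.from_quat(s["eef_rot"]).as_matrix().round(4).tolist())
A=np.zeros((600,800,3),np.uint8);A[:,:400]=cv2.resize(w[90:390,200:400],(400,600));A[:,400:]=cv2.resize(sd[180:420,200:360],(400,600),interpolation=cv2.INTER_CUBIC)
cv2.imwrite("pics/c4.png",A)
E
```

```text
4.8 [ 0.6309698  -0.07194148  0.27254746] [ 0.97  0.52 -3.41] [-0.007 -0.012 -0.004] [[0.9985, -0.0541, 0.0003], [-0.0541, -0.9985, -0.0006], [0.0003, 0.0006, -1.0]]
```

View pics/c4.png

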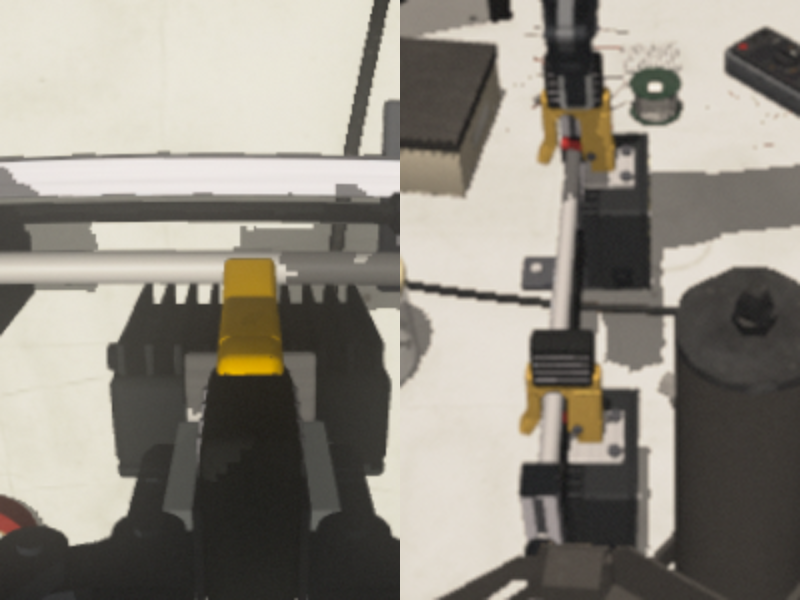

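In the wrist crop the bar lies at rows 216–231, with its axis at about 223.5. The lip end at (325,219) sits just over the bar, and the bar is clear on both sides. The side crop shows the lamp upright beside the bar.

```bash
python3 - <<'E'
from h import *
import pickle
s,c=pickle.load(open("w3.pkl","rb"));g=cv2.cvtColor(cv2.imread("pics/w3.png"),6).astype(int)
for u in(230,250,280,295):print(u,g[205:240,u])
def fit(u0,n=1):return
pl=lambda n,a,b,c=None:(lambda r,q:(np.cross(r[1],q[1]),r[0]))(ray(n,a,c),ray(n,b,c))
for z in(.145,.158,.165,.175):print(z,[plane("wrist",(u,223.7),z,c).round(4).tolist() for u in(230,280)])
S=pl("side",(268.0,245),(262.6,300));W=pl("wrist",(230,223.7),(280,223.7),c);T=pl("top",(240,191.5),(300,194.8))
for y in(-.03,-.07):
  for nm,B in(("side",S),("top",T)):
    A=np.array([W[0],B[0],[0,1,0]]);print(nm,np.linalg.solve(A,[W[0]@W[1],B[0]@B[1],y]))
print("lip",[plane("wrist",(325,219.2),z,c).round(4) for z in(.213,.216)])
print("shank/top of point:",c["xyz"])
E
```

```text
230 [131 130 131 135 132 132 132 131 130 133 111 132 153 167 180 189 200 210
 221 226 220 211 202 194 183 168 147 130 131 132 213 225 226 226 227]
250 [226 226 226 226 227 227 226 226 226 216 157 138 154 171 181 192 202 215
 222 225 219 211 202 194 182 164 167 200 221 221 222 221 222 222 222]
280 [222 221 223 223 225 225 226 226 226 200 148 137 155 170 183 192 203 213
 223 224 217 210 203 193 181 166 158 186 223 222 221 222 222 203 170]
295 [223 224 224 224 224 225 224 224 223 208 166 136 156 171 181 191 201 214
 222 224 217 208 200 192 181 165 127  75  61  58  58  59  59  57  57]
0.145 [[0.6433, 0.0009, 0.145], [0.6409, -0.038, 0.145]]
0.158 [[0.6466, -0.0028, 0.158], [0.6443, -0.0399, 0.158]]
0.165 [[0.6484, -0.0048, 0.165], [0.6462, -0.0409, 0.165]]
0.175 [[0.6509, -0.0077, 0.175], [0.6488, -0.0423, 0.175]]
side [ 0.64818655 -0.03        0.17002044]
top [ 0.64697674 -0.03        0.16554386]
side [ 0.64546415 -0.07        0.16903428]
top [ 0.64457272 -0.07        0.16573581]
lip [array([ 0.6599, -0.0732,  0.213 ]), array([ 0.6607, -0.0732,  0.216 ])]
shank/top of point: [ 0.71152342 -0.07616148  0.41486875]
```

Emit:
drive_tool(commands=[[[0,0,0.8,0,0,0,-1],[0.2,0,1.8,0,0,0,-1],[0.4,0,2.5,0,0,0,-1],[0.5,0,2.5,0,0,0,-1],[0.5,0,2.5,0,0,0,-1]]])

```text
time_s: 5.4
tool_pos: [0.6362, -0.0716, 0.2466]
eef_rot: [1.0, -0.027, -0.0, -0.0]
ft_force: [-0.0, -0.5, -3.1]
finger_gap: 0.0169
gripper_force: 78.4
```

Emit:
drive_tool(commands=[[[0,0,0,0,0,0,-1],[0,0,0,0,0,0,-1],[0,0,0,0,0,0,-1]]])

```text
time_s: 5.7
tool_pos: [0.6364, -0.0715, 0.2477]
eef_rot: [1.0, -0.027, 0.0, 0.0]
ft_force: [-0.8, -0.1, -3.2]
finger_gap: 0.0171
gripper_force: 78.4
```

Emit:
drive_tool(commands=[[[0.1,0,0,0,0,0,-1],[0.1,0,0,0,0,0,-1],[0.1,0,0,0,0,0,-1]]])

```text
time_s: 6.0
tool_pos: [0.6373, -0.0716, 0.2473]
eef_rot: [1.0, -0.027, 0.0, 0.0]
ft_force: [0.0, -0.5, -3.2]
finger_gap: 0.0172
gripper_force: 78.4
```

Emit:
drive_tool(commands=[[[0.1,0,0,0,0,0,-1],[0.1,0,0,0,0,0,-1],[0.1,0,0,0,0,0,-1]]])

```text
time_s: 6.3
tool_pos: [0.6382, -0.0717, 0.2472]
eef_rot: [1.0, -0.027, -0.0, 0.0]
ft_force: [-0.0, -0.5, -4.2]
finger_gap: 0.0175
gripper_force: 78.5
```

Emit:
drive_tool(commands=[[[0.1,0,0,0,0,0,-1],[0.1,0,0,0,0,0,-1]]])

```text
time_s: 6.5
tool_pos: [0.6387, -0.0717, 0.2472]
eef_rot: [1.0, -0.027, -0.001, 0.0]
ft_force: [-2.2, 0.3, -3.4]
finger_gap: 0.0176
gripper_force: 78.7
```

Emit:
drive_tool(commands=[[[0.1,0,0,0,0,0,-1],[0.1,0,0,0,0,0,-1]]])

```text
time_s: 6.7
tool_pos: [0.6393, -0.0717, 0.2471]
eef_rot: [1.0, -0.027, -0.001, 0.0]
ft_force: [-4.9, 1.1, -0.0]
finger_gap: 0.017
gripper_force: 78.9
```

```bash
python3 - <<'E'
from h import *
import pickle
s=state();c=optics.calibration("wrist");w=optics.snapshot("wrist");sd=optics.snapshot("side")
pickle.dump((s,c),open("w4.pkl","wb"));cv2.imwrite("pics/w4.png",w)
print(s["time_s"],s["tool_pos"],np.round(s["ft_force"],2),np.round(s["ft_torque"],3))
A=np.zeros((600,800,3),np.uint8);A[:,:400]=cv2.resize(w[90:390,200:400],(400,600));A[:,400:]=cv2.resize(sd[195:275,243:243+53],(400,600),interpolation=cv2.INTER_CUBIC)
cv2.imwrite("pics/c5.png",A)
E
```

```text
6.7 [ 0.63926443 -0.07169073  0.2471185 ] [-4.87  1.1  -0.01] [ 0.037  1.472 -0.172]
```

View pics/c5.png

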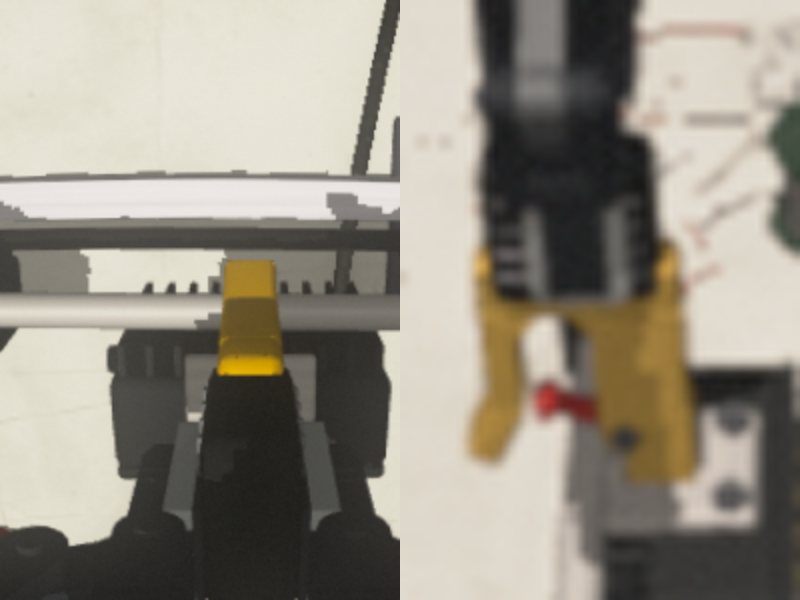

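Contact was felt at TCP x ≈ 0.6383, which puts the bar 28 mm along the lamp's x. The wrist crop shows the bar passing under the point, with the lip's end just beyond it at row 220. I'll back off to centre the throat, then come down.

Emit:
drive_tool(commands=[[[-0.2,0,0,0,0,0,-1],[-0.42,0,0,0,0,0,-1],[-0.42,0,0.4,0,0,0,-1],[-0.42,0,0.8,0,0,0,-1],[-0.42,0,1.0,0,0,0,-1]]])

```text
time_s: 7.3
tool_pos: [0.6361, -0.0716, 0.2365]
eef_rot: [1.0, -0.027, -0.0, -0.0]
ft_force: [0.5, -0.4, -4.4]
finger_gap: 0.0166
gripper_force: 78.5
```

Emit:
drive_tool(commands=[[[0,0,0.3,0,0,0,-1],[0,0,0.6,0,0,0,-1],[0,0,0.8,0,0,0,-1],[0,0,0.8,0,0,0,-1]]])

```text
time_s: 7.7
tool_pos: [0.6359, -0.0716, 0.2288]
eef_rot: [1.0, -0.027, -0.0, 0.0]
ft_force: [-0.4, -0.1, -4.4]
finger_gap: 0.0168
gripper_force: 78.5
```

```bash
python3 - <<'E'
from h import *
s=state();sd=optics.snapshot("side");w=optics.snapshot("wrist")
print(s["time_s"],s["tool_pos"],np.round(s["ft_force"],2),np.round(s["ft_torque"],3))
A=np.zeros((600,800,3),np.uint8);A[:,:400]=cv2.resize(w[90:390,200:400],(400,600));A[:,400:]=cv2.resize(sd[195:275,243:243+53],(400,600),interpolation=cv2.INTER_CUBIC)
cv2.imwrite("pics/c6.png",A)
E
```

```text
7.7 [ 0.63587096 -0.07156909  0.22879335] [-0.38 -0.13 -4.4 ] [ 0.042 -0.093  0.002]
```

View pics/c6.png

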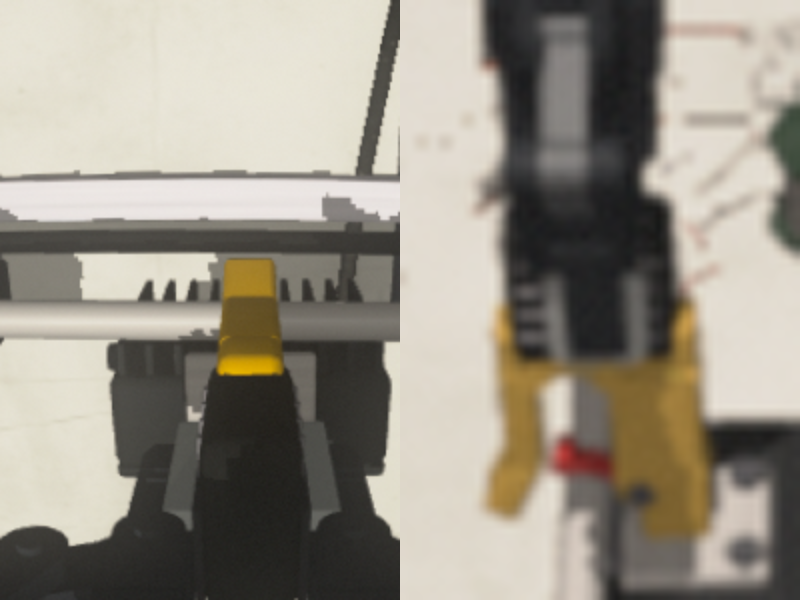

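The side crop shows the bar passing between the point and the shank, at about the latch's level. The wrist crop shows it under the point, so the x alignment is good. I'll feel my way down.

Emit:
drive_tool(commands=[[[0,0,0.2,0,0,0,-1],[0,0,0.4,0,0,0,-1],[0,0,0.4,0,0,0,-1]]])

```text
time_s: 8.1
tool_pos: [0.6358, -0.0716, 0.2248]
eef_rot: [1.0, -0.027, -0.0, 0.0]
ft_force: [0.1, 0.7, -3.4]
finger_gap: 0.0171
gripper_force: 78.5
```

Emit:
drive_tool(commands=[[[0,0,0.2,0,0,0,-1],[0,0,0.4,0,0,0,-1],[0,0,0.4,0,0,0,-1]]])

```text
time_s: 8.4
tool_pos: [0.6358, -0.0716, 0.2208]
eef_rot: [1.0, -0.027, -0.0, 0.0]
ft_force: [-0.5, 0.4, -4.2]
finger_gap: 0.0173
gripper_force: 78.5
```

Emit:
drive_tool(commands=[[[0,0,0.2,0,0,0,-1],[0,0,0.4,0,0,0,-1],[0,0,0.4,0,0,0,-1]]])

```text
time_s: 8.7
tool_pos: [0.6358, -0.0716, 0.2168]
eef_rot: [1.0, -0.027, -0.0, 0.0]
ft_force: [-0.2, -0.9, -2.7]
finger_gap: 0.0168
gripper_force: 78.5
```

Emit:
drive_tool(commands=[[[0,0,0.2,0,0,0,-1],[0,0,0.3,0,0,0,-1],[0,0,0.3,0,0,0,-1]]])

```text
time_s: 9.0
tool_pos: [0.6359, -0.0716, 0.214]
eef_rot: [1.0, -0.027, -0.0, 0.0]
ft_force: [-0.4, -0.3, -3.7]
finger_gap: 0.017
gripper_force: 78.5
```

Emit:
drive_tool(commands=[[[0,0,0.2,0,0,0,-1],[0,0,0.3,0,0,0,-1],[0,0,0.3,0,0,0,-1]]])

```text
time_s: 9.3
tool_pos: [0.6364, -0.0716, 0.2122]
eef_rot: [1.0, -0.027, 0.001, 0.0]
ft_force: [0.6, 0.1, 0.9]
finger_gap: 0.0171
gripper_force: 79.0
```

Emit:
drive_tool(commands=[[[0,0,0.2,0,0,0,-1],[0,0,0.3,0,0,0,-1],[0,0,0.3,0,0,0,-1]]])

```text
time_s: 9.6
tool_pos: [0.6369, -0.0716, 0.2092]
eef_rot: [1.0, -0.027, 0.001, 0.0]
ft_force: [1.1, -0.0, 4.9]
finger_gap: 0.0172
gripper_force: 79.4
```

Emit:
drive_tool(commands=[[[0,0,0.2,0,0,0,-1],[0,0,0.3,0,0,0,-1],[0,0,0.3,0,0,0,-1]]])

```text
time_s: 9.9
tool_pos: [0.636, -0.0715, 0.2056]
eef_rot: [1.0, -0.027, -0.0, 0.0]
ft_force: [-0.8, -1.1, 4.9]
finger_gap: 0.0171
gripper_force: 79.5
```

Emit:
drive_tool(commands=[[[0,0,0.2,0,0,0,-1],[0,0,0.3,0,0,0,-1],[0,0,0.3,0,0,0,-1]]])

```text
time_s: 10.2
tool_pos: [0.6353, -0.0715, 0.2018]
eef_rot: [1.0, -0.027, -0.001, 0.0]
ft_force: [-2.5, 0.6, 3.2]
finger_gap: 0.0173
gripper_force: 79.5
```

Emit:
drive_tool(commands=[[[0,0,0.2,0,0,0,-1],[0,0,0.3,0,0,0,-1],[0,0,0.4,0,0,0,-1]]])

```text
time_s: 10.5
tool_pos: [0.6355, -0.0715, 0.1978]
eef_rot: [1.0, -0.027, -0.001, 0.0]
ft_force: [-3.3, -0.3, 3.5]
finger_gap: 0.0169
gripper_force: 79.5
```

Emit:
drive_tool(commands=[[[0,0,0.2,0,0,0,-1],[0,0,0.3,0,0,0,-1],[0,0,0.4,0,0,0,-1]]])

```text
time_s: 10.8
tool_pos: [0.6354, -0.0716, 0.1936]
eef_rot: [1.0, -0.027, -0.001, 0.0]
ft_force: [-4.3, -0.0, 1.9]
finger_gap: 0.0172
gripper_force: 79.4
```

Emit:
drive_tool(commands=[[[0,0,0.1,0,0,0,-1],[0,0,0.2,0,0,0,-1],[0,0,0.3,0,0,0,-1]]])

```text
time_s: 11.1
tool_pos: [0.6351, -0.0716, 0.1903]
eef_rot: [1.0, -0.027, -0.001, -0.0]
ft_force: [-4.6, 0.8, -0.3]
finger_gap: 0.0173
gripper_force: 79.1
```

Emit:
drive_tool(commands=[[[0,0,0.1,0,0,0,-1],[0,0,0.2,0,0,0,-1],[0,0,0.2,0,0,0,-1]]])

```text
time_s: 11.4
tool_pos: [0.6354, -0.0716, 0.1875]
eef_rot: [1.0, -0.027, -0.001, -0.0]
ft_force: [-0.6, -0.1, -3.4]
finger_gap: 0.0169
gripper_force: 78.9
```

Emit:
drive_tool(commands=[[[0,0,0.1,0,0,0,-1],[0,0,0.2,0,0,0,-1],[0,0,0.2,0,0,0,-1]]])

```text
time_s: 11.7
tool_pos: [0.6365, -0.0716, 0.1871]
eef_rot: [1.0, -0.027, 0.0, -0.0]
ft_force: [0.7, 0.0, -3.6]
finger_gap: 0.0169
gripper_force: 78.9
```

Emit:
drive_tool(commands=[[[0,0,0.1,0,0,0,-1],[0,0,0.2,0,0,0,-1],[0,0,0.2,0,0,0,-1]]])

```text
time_s: 12.0
tool_pos: [0.636, -0.0716, 0.1851]
eef_rot: [1.0, -0.027, -0.0, 0.0]
ft_force: [0.4, -0.3, -2.7]
finger_gap: 0.0172
gripper_force: 78.9
```

Emit:
drive_tool(commands=[[[0,0,0.1,0,0,0,-1],[0,0,0.1,0,0,0,-1]]])

```text
time_s: 12.2
tool_pos: [0.636, -0.0716, 0.1841]
eef_rot: [1.0, -0.027, -0.0, 0.0]
ft_force: [0.6, 0.2, -3.6]
finger_gap: 0.0171
gripper_force: 78.9
```

Emit:
drive_tool(commands=[[[0,0,0.1,0,0,0,-1],[0,0,0.1,0,0,0,-1]]])

```text
time_s: 12.4
tool_pos: [0.636, -0.0716, 0.1831]
eef_rot: [1.0, -0.027, -0.0, 0.0]
ft_force: [0.1, 0.2, -3.2]
finger_gap: 0.0172
gripper_force: 78.9
```

Emit:
drive_tool(commands=[[[0,0,0.1,0,0,0,-1],[0,0,0.1,0,0,0,-1]]])

```text
time_s: 12.6
tool_pos: [0.636, -0.0716, 0.1821]
eef_rot: [1.0, -0.027, -0.0, 0.0]
ft_force: [0.8, 0.7, -2.7]
finger_gap: 0.0169
gripper_force: 78.9
```

Emit:
drive_tool(commands=[[[0,0,0.05,0,0,0,-1],[0,0,0.05,0,0,0,-1]]])

```text
time_s: 12.8
tool_pos: [0.636, -0.0716, 0.1817]
eef_rot: [1.0, -0.027, -0.0, 0.0]
ft_force: [-1.1, -0.9, -3.8]
finger_gap: 0.0171
gripper_force: 78.9
```

Emit:
drive_tool(commands=[[[0,0,0.05,0,0,0,-1],[0,0,0.05,0,0,0,-1]]])

```text
time_s: 13.0
tool_pos: [0.636, -0.0716, 0.1812]
eef_rot: [1.0, -0.027, -0.0, 0.0]
ft_force: [-0.3, 0.1, -2.9]
finger_gap: 0.0171
gripper_force: 78.9
```

Emit:
drive_tool(commands=[[[0,0,-0.4,0,0,0,-1],[0,0,-0.8,0,0,0,-1],[0,0,-1.2,0,0,0,-1],[0,0,-1.3,0,0,0,-1],[0,0,-1.3,0,0,0,-1]]])

```text
time_s: 13.5
tool_pos: [0.6363, -0.0716, 0.1946]
eef_rot: [1.0, -0.027, 0.0, 0.0]
ft_force: [0.3, -0.8, -3.5]
finger_gap: 0.0173
gripper_force: 78.9
```

Emit:
drive_tool(commands=[[[0,0,-0.1,0,0,0,-1],[0,0,-0.2,0,0,0,-1],[0,0,-0.2,0,0,0,-1]]])

```text
time_s: 13.8
tool_pos: [0.6358, -0.0716, 0.1952]
eef_rot: [1.0, -0.027, -0.0, -0.0]
ft_force: [1.5, -0.2, -9.3]
finger_gap: 0.0166
gripper_force: 78.3
```

Emit:
drive_tool(commands=[[[0,0,-0.1,0,0,0,-1],[0,0,-0.1,0,0,0,-1]]])

```text
time_s: 14.0
tool_pos: [0.6357, -0.0716, 0.1956]
eef_rot: [1.0, -0.027, -0.001, -0.0]
ft_force: [3.1, 0.0, -15.8]
finger_gap: 0.0174
gripper_force: 78.1
```

Emit:
drive_tool(commands=[[[0,0,-0.1,0,0,0,-1],[0,0,-0.1,0,0,0,-1]]])

```text
time_s: 14.2
tool_pos: [0.6356, -0.0716, 0.1958]
eef_rot: [1.0, -0.027, -0.001, -0.0]
ft_force: [5.4, 0.0, -21.1]
finger_gap: 0.017
gripper_force: 78.3
```

Emit:
drive_tool(commands=[[[0,0,0.13,0,0,0,-1],[0,0,0.13,0,0,0,-1]]])

```text
time_s: 14.4
tool_pos: [0.6356, -0.0716, 0.1957]
eef_rot: [1.0, -0.027, -0.001, -0.0]
ft_force: [4.8, -0.7, -18.4]
finger_gap: 0.017
gripper_force: 79.0
```

Emit:
drive_tool(commands=[[[0,0,0,0,0,0,-1],[0,0,0,0,0,0,-1],[0,0,0,0,0,0,-1]]])

```text
time_s: 14.7
tool_pos: [0.6356, -0.0716, 0.1959]
eef_rot: [1.0, -0.027, -0.001, -0.0]
ft_force: [5.1, 0.6, -22.3]
finger_gap: 0.017
gripper_force: 78.5
```

Emit:
drive_tool(commands=[[[0,0,0,0,0,0,-1],[0,0,0,0,0,0,-1],[0,0,0,0,0,0,-1],[0,0,0,0,0,0,-1]]])

```text
time_s: 15.1
tool_pos: [0.6356, -0.0716, 0.1959]
eef_rot: [1.0, -0.027, -0.001, -0.0]
ft_force: [4.4, -0.4, -22.2]
finger_gap: 0.0172
gripper_force: 78.5
```

Emit:
drive_tool(commands=[[[0,0,0.12,0,0,0,-1],[0,0,0.12,0,0,0,-1],[0,0,0.12,0,0,0,-1]]])

```text
time_s: 15.4
tool_pos: [0.6357, -0.0716, 0.1957]
eef_rot: [1.0, -0.027, -0.0, 0.0]
ft_force: [2.3, -0.1, -18.2]
finger_gap: 0.017
gripper_force: 78.9
```

Emit:
drive_tool(commands=[[[0,0,0.02,0,0,0,-1],[0,0,0.02,0,0,0,-1],[0,0,0.02,0,0,0,-1]]])

```text
time_s: 15.7
tool_pos: [0.6358, -0.0716, 0.1956]
eef_rot: [1.0, -0.027, -0.0, 0.0]
ft_force: [3.0, -0.7, -17.3]
finger_gap: 0.0169
gripper_force: 78.9
```

Emit:
drive_tool(commands=[[[0,0,0.05,0,0,0,-1],[0,0,0.05,0,0,0,-1],[0,0,0.05,0,0,0,-1]]])

```text
time_s: 16.0
tool_pos: [0.636, -0.0715, 0.1955]
eef_rot: [1.0, -0.027, -0.0, 0.0]
ft_force: [0.8, 1.2, -13.1]
finger_gap: 0.0171
gripper_force: 79.2
```

Emit:
drive_tool(commands=[[[0,0,0.02,0,0,0,-1],[0,0,0.02,0,0,0,-1],[0,0,0.02,0,0,0,-1]]])

```text
time_s: 16.3
tool_pos: [0.6361, -0.0716, 0.1953]
eef_rot: [1.0, -0.027, 0.0, 0.0]
ft_force: [-1.0, -0.6, -11.2]
finger_gap: 0.017
gripper_force: 79.5
```

Emit:
drive_tool(commands=[[[0,0,0,0,0,0,-1],[0,0,0,0,0,0,-1],[0,0,0,0,0,0,-1],[0,0,0,0,0,0,-1]]])

```text
time_s: 16.7
tool_pos: [0.6361, -0.0716, 0.1952]
eef_rot: [1.0, -0.027, 0.0, 0.0]
ft_force: [-0.9, -0.8, -9.1]
finger_gap: 0.0171
gripper_force: 79.8
```

Emit:
drive_tool(commands=[[[0,0,-0.05,0,0,0,-1],[0,0,-0.05,0,0,0,-1],[0,0,-0.05,0,0,0,-1]]])

```text
time_s: 17.0
tool_pos: [0.6361, -0.0716, 0.1953]
eef_rot: [1.0, -0.027, 0.0, 0.0]
ft_force: [-0.7, -0.7, -10.2]
finger_gap: 0.0169
gripper_force: 79.8
```

Emit:
drive_tool(commands=[[[0,0,-0.01,0,0,0,-1],[0,0,-0.01,0,0,0,-1],[0,0,-0.01,0,0,0,-1]]])

```text
time_s: 17.3
tool_pos: [0.636, -0.0716, 0.1953]
eef_rot: [1.0, -0.027, -0.0, 0.0]
ft_force: [-1.3, 0.7, -10.9]
finger_gap: 0.0168
gripper_force: 79.8
```

Emit:
drive_tool(commands=[[[0,0,0,0,0,0,-1],[0,0,0,0,0,0,-1],[0,0,0,0,0,0,-1]]])

```text
time_s: 17.6
tool_pos: [0.6361, -0.0716, 0.1954]
eef_rot: [1.0, -0.027, 0.0, 0.0]
ft_force: [-0.6, 0.2, -11.3]
finger_gap: 0.0165
gripper_force: 79.8
```

Emit:
drive_tool(commands=[[[0,0,0,0,0,0,-1],[0,0,0,0,0,0,-1],[0,0,0,0,0,0,-1]]])

```text
time_s: 17.9
tool_pos: [0.636, -0.0715, 0.1954]
eef_rot: [1.0, -0.027, -0.0, 0.0]
ft_force: [-0.2, 0.4, -11.0]
finger_gap: 0.0169
gripper_force: 79.8
```

Nearly steady at about 7.7 N net. I'll raise it slightly to about 10 N net and hold.

Emit:
drive_tool(commands=[[[0,0,-0.05,0,0,0,-1],[0,0,-0.05,0,0,0,-1],[0,0,-0.05,0,0,0,-1]]])

```text
time_s: 18.2
tool_pos: [0.6359, -0.0715, 0.1955]
eef_rot: [1.0, -0.027, -0.0, -0.0]
ft_force: [1.0, -0.5, -14.5]
finger_gap: 0.0172
gripper_force: 79.6
```

Emit:
drive_tool(commands=[[[0,0,0,0,0,0,-1],[0,0,0,0,0,0,-1],[0,0,0,0,0,0,-1],[0,0,0,0,0,0,-1]]])

```text
time_s: 18.6
tool_pos: [0.6359, -0.0716, 0.1956]
eef_rot: [1.0, -0.027, -0.0, 0.0]
ft_force: [1.6, 0.7, -16.2]
finger_gap: 0.0166
gripper_force: 79.4
```

Emit:
drive_tool(commands=[[[0,0,0,0,0,0,-1],[0,0,0,0,0,0,-1],[0,0,0,0,0,0,-1]]])

```text
time_s: 18.9
tool_pos: [0.6359, -0.0715, 0.1957]
eef_rot: [1.0, -0.027, -0.0, 0.0]
ft_force: [1.2, -0.1, -16.8]
finger_gap: 0.0171
gripper_force: 79.3
```

```bash
python3 - <<'E'
from h import *
s=state();sd=optics.snapshot("side");print(s["time_s"],s["tool_pos"],np.round(s["ft_force"],2))
cv2.imwrite("pics/c7.png",cv2.resize(sd[205:285,243:309],(495,600),interpolation=cv2.INTER_CUBIC))
E
```

```text
18.9 [ 0.63590918 -0.07154654  0.19565738] [  1.2   -0.13 -16.85]
```

View pics/c7.png

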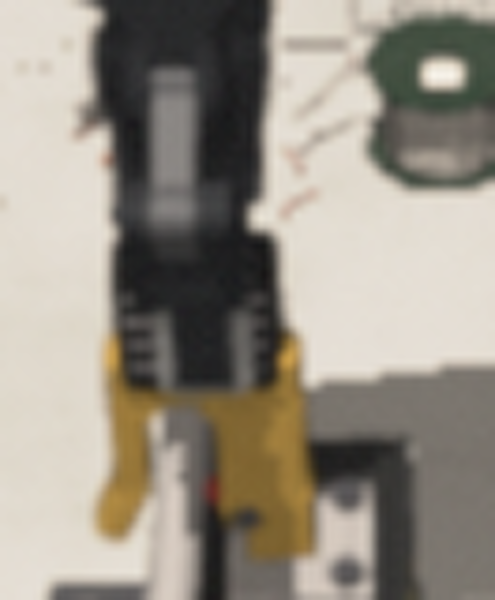

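The hook encloses the bar and the latch catches under it. Readings of −14.5 to −16.8 N include the lamp's own 3.4 N, so the net pull was 11–13 N, held for 0.7 s. Now I'll lower it gently.

Emit:
drive_tool(commands=[[[0,0,0.2,0,0,0,-1],[0,0,0.5,0,0,0,-1],[0,0,0.9,0,0,0,-1],[0,0,1.2,0,0,0,-1],[0,0,1.4,0,0,0,-1]]])

```text
time_s: 19.45
tool_pos: [0.6365, -0.0716, 0.1826]
eef_rot: [1.0, -0.027, 0.001, 0.0]
ft_force: [-0.0, -0.2, -3.6]
finger_gap: 0.0174
gripper_force: 80.6
```

Emit:
drive_tool(commands=[[[0,0,0,0,0,0,-1],[0,0,0,0,0,0,-1],[0,0,0,0,0,0,-1]]])

```text
time_s: 19.75
tool_pos: [0.6362, -0.0715, 0.1821]
eef_rot: [1.0, -0.027, 0.0, 0.0]
ft_force: [0.0, 0.0, -4.2]
finger_gap: 0.0166
gripper_force: 80.6
```

Emit:
drive_tool(commands=[[[0,0,0.05,0,0,0,-1],[0,0,0.05,0,0,0,-1]]])

```text
time_s: 19.95
tool_pos: [0.636, -0.0716, 0.1814]
eef_rot: [1.0, -0.027, -0.0, 0.0]
ft_force: [0.5, 0.6, -3.5]
finger_gap: 0.0168
gripper_force: 80.6
```

Emit:
drive_tool(commands=[[[0,0,0.04,0,0,0,-1],[0,0,0.08,0,0,0,-1]]])

```text
time_s: 20.15
tool_pos: [0.6361, -0.0716, 0.1806]
eef_rot: [1.0, -0.027, 0.0, 0.0]
ft_force: [-0.1, -0.8, -3.8]
finger_gap: 0.017
gripper_force: 80.6
```

Emit:
drive_tool(commands=[[[0,0,0.04,0,0,0,-1],[0,0,0.08,0,0,0,-1]]])

```text
time_s: 20.35
tool_pos: [0.636, -0.0716, 0.1798]
eef_rot: [1.0, -0.027, -0.0, 0.0]
ft_force: [-0.3, 0.3, -3.3]
finger_gap: 0.0173
gripper_force: 80.6
```

Emit:
drive_tool(commands=[[[0,0,0.04,0,0,0,-1],[0,0,0.06,0,0,0,-1]]])

```text
time_s: 20.55
tool_pos: [0.636, -0.0715, 0.1792]
eef_rot: [1.0, -0.027, -0.0, 0.0]
ft_force: [-1.0, -0.2, -4.3]
finger_gap: 0.017
gripper_force: 80.6
```

Emit:
drive_tool(commands=[[[0,0,0.03,0,0,0,-1],[0,0,0.06,0,0,0,-1]]])

```text
time_s: 20.75
tool_pos: [0.6361, -0.0716, 0.179]
eef_rot: [1.0, -0.027, 0.0, 0.0]
ft_force: [-0.3, -0.2, 0.2]
finger_gap: 0.0173
gripper_force: 81.0
```

Emit:
drive_tool(commands=[[[0,0,0.03,0,0,0,-1],[0,0,0.06,0,0,0,-1]]])

```text
time_s: 20.95
tool_pos: [0.6361, -0.0716, 0.1789]
eef_rot: [1.0, -0.027, 0.0, 0.0]
ft_force: [-3.2, -0.2, 3.0]
finger_gap: 0.017
gripper_force: 81.5
```

Emit:
drive_tool(commands=[[[0,0,0.03,0,0,0,-1],[0,0,0.06,0,0,0,-1]]])

```text
time_s: 21.15
tool_pos: [0.6361, -0.0715, 0.1788]
eef_rot: [1.0, -0.027, 0.0, 0.0]
ft_force: [-5.0, -0.3, 7.2]
finger_gap: 0.017
gripper_force: 82.1
```

The hook is seated: the crown is on the bar at TCP z ≈ 0.179. I'll relieve the excess, relax the grip and open gently.

Emit:
drive_tool(commands=[[[0,0,-0.08,0,0,0,-1],[0,0,-0.08,0,0,0,-1],[0,0,-0.08,0,0,0,-1]]], squeeze=40)

```text
time_s: 21.45
tool_pos: [0.6361, -0.0716, 0.1788]
eef_rot: [1.0, -0.027, 0.0, 0.0]
ft_force: [-4.5, 0.3, 5.1]
finger_gap: 0.017
gripper_force: 82.0
```

Emit:
drive_tool(commands=[[[0,0,0,0,0,0,-1],[0,0,0,0,0,0,-1],[0,0,0,0,0,0,-1]]], squeeze=20)

```text
time_s: 21.75
tool_pos: [0.6361, -0.0715, 0.1788]
eef_rot: [1.0, -0.027, 0.0, 0.0]
ft_force: [-4.2, 0.0, 4.8]
finger_gap: 0.0167
gripper_force: 82.0
```

Emit:
drive_tool(commands=[[[0,0,0,0,0,0,-0.55],[0,0,0,0,0,0,-0.5],[0,0,0,0,0,0,-0.4],[0,0,0,0,0,0,-0.3],[0,0,0,0,0,0,-0.2]]])

```text
time_s: 22.25
tool_pos: [0.6361, -0.0716, 0.1781]
eef_rot: [1.0, -0.027, -0.0, -0.0]
ft_force: [-0.5, -0.5, -0.1]
finger_gap: 0.0342
gripper_force: 0.0
```

Emit:
drive_tool(commands=[[[0,0,0,0,0,0,0.1],[0,0,-1.0,0,0,0,0.1],[0,0,-3.0,0,0,0,0.1],[0,0,-6.0,0,0,0,0.1],[0,0,-9.0,0,0,0,0.1]]])

```text
time_s: 22.75
tool_pos: [0.6359, -0.0715, 0.2698]
eef_rot: [1.0, -0.027, -0.0, 0.0]
ft_force: [0.6, 0.1, 0.5]
finger_gap: 0.0467
gripper_force: 0.0
```

Emit:
drive_tool(commands=[[[-1.0,0,-3.0,0,0,0,0.1],[-3.0,0,-5.0,0,0,0,0.1],[-5.0,0,-6.0,0,0,0,0.1],[-5.0,0,-6.0,0,0,0,0.1],[-5.0,0,-6.0,0,0,0,0.1]]])

```text
time_s: 23.25
tool_pos: [0.5864, -0.069, 0.3291]
eef_rot: [1.0, -0.027, 0.001, 0.0]
ft_force: [0.7, -0.3, 0.4]
finger_gap: 0.0473
gripper_force: 0.0
```

```bash
python3 - <<'E'
from h import *
s=state();sd=optics.snapshot("side");w=optics.snapshot("wrist");print(s["time_s"],s["tool_pos"],np.round(s["ft_force"],2))
A=np.zeros((600,800,3),np.uint8);A[:,:400]=cv2.resize(sd[205:325,230:310],(400,600),interpolation=cv2.INTER_CUBIC);A[:300,400:]=cv2.resize(w,(400,300))
A[300:,400:]=cv2.resize(w[150:300,220:420],(400,300));cv2.imwrite("pics/c8.png",A)
E
```

```text
23.25 [ 0.58635181 -0.06900414  0.32912673] [ 0.69 -0.34  0.37]
```

View pics/c8.png

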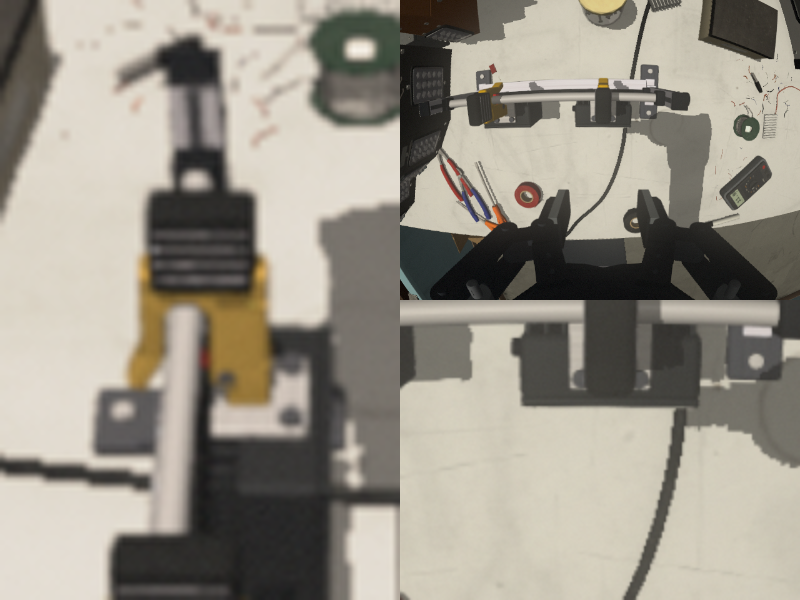

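The lamp hangs by its hook on the free half, with the gripper clear and the bystanders untouched.

```bash
python3 -c "
from plant import ctrl
print(ctrl.hand_in())"
```

```text
the job is handed in; nothing more can be done
None
```

The floodlight hangs by its hook near the middle of the bar's free half, and the job is handed in at about 23 s. The latch held a straight upward pull, but before I settled it to about one kilo (11–13 N for 0.7 s) the pull overshot to about 19 N, still under the 2.5 kg limit.

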